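Size the sample bush and restock its row of tins

ROBOT

A 6-joint arm with a two-finger parallel gripper is mounted at the origin on the work surface. World frame = base frame: x ahead of the robot, y to its left, z up, the work surface at z = 0. Lengths are in m, angles in rad, forces in N, time in s.
With the tool pointing down it reaches from about 0.3 to 0.75 m from the base axis. Payload 8.5 kg.
Tool frame: the origin (TCP) lies between the finger pads; the fingertips stand 14 mm ahead of it and the grasp point (between the pads) lies 5 mm behind it; z points along the fingers, y is the line along which they close (so a half turn about z gives the same grasp; the last joint's range is limited). The gripper opens to 85 mm and grips with 20 to 120 N. Pads are 22 mm wide; open, the fingers measure 114 mm over their backs; the gripper's body (76 mm by 85 mm) begins 54 mm behind the grasp point. The pads swing forward as they close: fully open they stand 13 mm farther back than shut.
Start: joints at [-1.36, 0.381, 1.297, -0, 1.464, -0.215], TCP at [0.227, -0.501, 0.245] pointing down, gripper open.
Joint ranges: [-3.11, 3.11], [-0.89, 2.33], [0.22, 2.48], [-1.42, 4.56], [0.17, 2.85], [-2.88, 2.88]. Speed limits (rad/s): [2.39, 2.39, 3.14, 3.14, 3.14, 3.14].

INTERFACE

Orientations are given as a unit quaternion [w, x, y, z].
In Python, from station import r, eoat, optics, close_job, models gives the robot as it stands. Calls block until the motion is done:
- r.move_ptp(position, orientation): joint-space move of the TCP to a pose.
- r.move_linear(position, rot=None, speed=0.15): straight line of the TCP; rot=None keeps the orientation; speed is the mean speed in m/s.
- r.move_j(angles): joint-space move.
- eoat.gripper_open() and eoat.gripper_close(newtons=None): open the fingers fully, or close them until they stop; newtons is the grip in N (None keeps the last).
- r.sleep(seconds).
- r.solve_ik(position, orientation): joint angles nearest the present ones, or None.
- optics.snapshot(name): name is "side" or "top" or "wrist"; returns the picture (480x640x3 uint8, red, green, blue); there is no depth.
- optics.get_calibration(name): a dict with "vfov" (degrees; the focal length in pixels is half the picture's height over the tangent of half this angle, whatever the lens; pixels are square), "cx", "cy" (the principal point, pixels), "eye" and "attitude" of the camera in the world. Camera axes: x right, y up, looking along -z (the intrinsics and any distortion apply to the point x, -y, -z); pixel columns grow to the right and rows downward; lengths in m; the calibration is good to about 2 mm. The wrist camera is an equidistant fisheye: a pixel r from the principal point sees the ray r / f radians off the axis. A picture is of the moment at which its call begins: read the wrist's pose just before it. get_calibration takes no time and is no camera call; for the wrist camera it gives the pose at the moment of the call.
A pose or a line that the arm cannot do raises r.Unreachable and nothing moves.
- close_job(): hands the job in; it is judged then, once.
Trained networks look in the newest picture that a camera, given by its name, has taken for a name from the list of things; names that differ only in an ending like _2 or _b are one class to them, and where a whole thing is asked for, a point or a joint stands for the part that bears it (a point fixed in the world has none). Each returns a list of dicts, best first, with "confidence" (0 to 1); they miss things now and then, are a little off and sometimes report something else, mostly with a low value. They report only what shows in the picture. A call takes as long as a camera call. They do not tell look-alikes from the thing itself.
- models.outline_of(camera, name): "region" (480x640 bool, what is visible of it).
- models.pinpoint(camera, name): "at" ([x, y, z] in m, in world coordinates, good to about 4 mm: a listed point, or the origin of a listed thing).
Readings, each from a call of its own:
- r.current_t(): time.
- r.current_q(): joint angles.
- r.current_joint_vel(): joint speeds.
- r.current_joint_efforts(): joint torques, N m.
- r.current_ee_pos(): TCP position.
- r.current_tcp_rot(): TCP orientation.
- r.current_force(): force on the tool from outside, world axes, zero at the start.
- r.current_ft_torque(): the same for the moment, N m.
- r.current_grip_width(): opening from 0.0 (shut) to 1.0 (fully open).
- r.current_gripper_force(): force on a finger pad.
Only numpy, scipy, OpenCV 4.12 (cv2) and the standard library are available. Lean on these libraries where they do the work, as an engineer would, in place of code of your own. Each camera call takes 0.05 s, during which the arm holds its last target. There are 200 camera calls.

TASK

The new tins of wheel bushes came without a size, only with one loose sample bush: slide the bush down the stepped gauge until it stops, let go, and see which coloured step it rests on. Face up all three rows by pulling their older tins forward, the first up to the front stop and the second close behind it, and stand all the new tins behind the older ones in the row of the colour you read. Leave the bush lying flat in that row's sample dish, and everything else on the shelf as it is.

Things in the scene. Friction and masses are not known exactly. Their poses are not given: they have to be found in the camera images.
- gauge: stepped taper gauge, fixed: foot disc diameter 90, top at 10; then upright coaxial steps with 1 mm chamfers: red diameter 40 up to 28 above the origin, yellow 34 up to 46, blue 28 up to 64, chrome 22 up to 82, pointed nose up to 100. Origin under its centre, z up. A bush slid down it stops flat on top of the coloured step it cannot pass; that colour, seen just under it, is its size
- bush_p_c (a point): sample bush (one of bush_p, q, r is present, the others None; the letter tells no size): white plastic ring, outside diameter 48, height 18, bore 24.5, 30.5 or 36.5. Starts flat on the shelf, at the robot's right. Point at its centre, z along the bore. Stopped on the gauge, its centre is 37 above the gauge's origin on red, 55 on yellow, 73 on blue
- bush_q_c (a point): sample bush (one of bush_p, q, r is present, the others None; the letter tells no size): white plastic ring, outside diameter 48, height 18, bore 24.5, 30.5 or 36.5. Starts flat on the shelf, at the robot's right. Point at its centre, z along the bore. Stopped on the gauge, its centre is 37 above the gauge's origin on red, 55 on yellow, 73 on blue
- bush_r_c (a point): sample bush (one of bush_p, q, r is present, the others None; the letter tells no size): white plastic ring, outside diameter 48, height 18, bore 24.5, 30.5 or 36.5. Starts flat on the shelf, at the robot's right. Point at its centre, z along the bore. Stopped on the gauge, its centre is 37 above the gauge's origin on red, 55 on yellow, 73 on blue
- lane_blue: blue lane, fixed; blue front stop and dish. Origin under the inner face of the front stop, mid-width; x back along the lane, y across, z up. Floor top z 3; inside 54 wide, side rails top z 10, 4 thick; front stop x -4 to 0, back stop from x 275, both top z 16. Sample dish before the stop: centre x -33, floor top z 3, inside 58 (x) by 54, rims top z 7. Lanes lie 95 apart, in any order
- lane_yellow: yellow lane, fixed; yellow front stop and dish. Origin under the inner face of the front stop, mid-width; x back along the lane, y across, z up. Floor top z 3; inside 54 wide, side rails top z 10, 4 thick; front stop x -4 to 0, back stop from x 275, both top z 16. Sample dish before the stop: centre x -33, floor top z 3, inside 58 (x) by 54, rims top z 7. Lanes lie 95 apart, in any order
- lane_red: red lane, fixed; red front stop and dish. Origin under the inner face of the front stop, mid-width; x back along the lane, y across, z up. Floor top z 3; inside 54 wide, side rails top z 10, 4 thick; front stop x -4 to 0, back stop from x 275, both top z 16. Sample dish before the stop: centre x -33, floor top z 3, inside 58 (x) by 54, rims top z 7. Lanes lie 95 apart, in any order
- old_blue_1_c (a point): older tin of the blue row: dull grey-brown tin with a tan label, diameter 48, height 58, 160 g; starts standing upright part-way back in the blue lane. Point at its centre, half-way up (29 above its foot), z up
- old_blue_2_c (a point): older tin of the blue row: dull grey-brown tin with a tan label, diameter 48, height 58, 160 g; starts standing upright part-way back in the blue lane. Point at its centre, half-way up (29 above its foot), z up
- old_yellow_1_c (a point): older tin of the yellow row: dull grey-brown tin with a tan label, diameter 48, height 58, 160 g; starts standing upright part-way back in the yellow lane. Point at its centre, half-way up (29 above its foot), z up
- old_yellow_2_c (a point): older tin of the yellow row: dull grey-brown tin with a tan label, diameter 48, height 58, 160 g; starts standing upright part-way back in the yellow lane. Point at its centre, half-way up (29 above its foot), z up
- old_red_1_c (a point): older tin of the red row: dull grey-brown tin with a tan label, diameter 48, height 58, 160 g; starts standing upright part-way back in the red lane. Point at its centre, half-way up (29 above its foot), z up
- old_red_2_c (a point): older tin of the red row: dull grey-brown tin with a tan label, diameter 48, height 58, 160 g; starts standing upright part-way back in the red lane. Point at its centre, half-way up (29 above its foot), z up
- new_1_c (a point): new tin: bright aluminium with a white label, diameter 48, height 58, about 160 g; starts standing on the shelf on the robot's left; two or three of new_1..new_3 are present (None: absent). Point at its centre, half-way up (29 above its foot), z up
- new_2_c (a point): new tin: bright aluminium with a white label, diameter 48, height 58, about 160 g; starts standing on the shelf on the robot's left; two or three of new_1..new_3 are present (None: absent). Point at its centre, half-way up (29 above its foot), z up
- new_3_c (a point): new tin: bright aluminium with a white label, diameter 48, height 58, about 160 g; starts standing on the shelf on the robot's left; two or three of new_1..new_3 are present (None: absent). Point at its centre, half-way up (29 above its foot), z up
- mug: white ceramic mug, diameter 76, height 85, a bystander; origin under its centre
- brush: purple silicone brush, 220 long, 35 high, a bystander; origin on the shelf under its middle, x along it
- wax_jar: yellow wax jar with a black cap, diameter 60, height 60, a bystander; origin under its centre
- bush_p: the same bush as point bush_p_c, origin at the centre of its underside
- bush_q: the same bush as point bush_q_c, origin at the centre of its underside
- bush_r: the same bush as point bush_r_c, origin at the centre of its underside
Things that resemble listed ones, but are neither listed nor needed, are in the scene too. What is shaped like the part that bears old_red_2_c but green or pink is not meant. Leave any turquoise look-alike of the part that bears new_2_c alone.

How it is judged:
On the way:
1. the bush rests level on the gauge, on the step that it cannot pass, let go (horizontal distance between each of bush_p_c, bush_q_c, bush_r_c and gauge below 0.004 m and angle between each of bush_p_c, bush_q_c, bush_r_c's own z axis and vertical below 0.12 rad and z of bush_p_c in the frame of gauge between 0.052 and 0.058 m and contact force between each of bush_p, bush_q, bush_r and the fingers below 0.1 N and z of bush_q_c in the frame of gauge between 0.034 and 0.04 m and z of bush_r_c in the frame of gauge between 0.07 and 0.076 m), for 0.3 s.
At the end, for the whole second after the job is handed in: In every lane both older tins stand upright at the front (foremost within 12 mm of the stop, gaps under 20 mm in all); all new tins stand upright behind them in the lane of the read colour, and the bush lies flat in its dish, within 9 mm of the centre ((((y of bush_p_c in the frame of lane_blue between -0.009 and 0.009 m and y of bush_q_c in the frame of lane_blue between -0.009 and 0.009 m and y of bush_r_c in the frame of lane_blue between -0.009 and 0.009 m and x of new_1_c in the frame of lane_blue between 0.104 and 0.256 m and y of new_1_c in the frame of lane_blue between -0.008 and 0.008 m and z of new_1_c in the frame of lane_blue between 0.027 and 0.037 m and angle between each of new_1_c, new_2_c's own z axis and vertical below 0.12 rad and x of new_2_c in the frame of lane_blue between 0.104 and 0.256 m and y of new_2_c in the frame of lane_blue between -0.008 and 0.008 m and z of new_2_c in the frame of lane_blue between 0.027 and 0.037 m) and (x of new_3_c in the frame of lane_blue between 0.104 and 0.256 m and y of new_3_c in the frame of lane_blue between -0.008 and 0.008 m and z of new_3_c in the frame of lane_blue between 0.027 and 0.037 m and angle between new_3_c's own z axis and vertical below 0.12 rad)) or ((y of bush_p_c in the frame of lane_yellow between -0.009 and 0.009 m and y of bush_q_c in the frame of lane_yellow between -0.009 and 0.009 m and y of bush_r_c in the frame of lane_yellow between -0.009 and 0.009 m and x of new_1_c in the frame of lane_yellow between 0.104 and 0.256 m and y of new_1_c in the frame of lane_yellow between -0.008 and 0.008 m and z of new_1_c in the frame of lane_yellow between 0.027 and 0.037 m and angle between each of new_1_c, new_2_c's own z axis and vertical below 0.12 rad and x of new_2_c in the frame of lane_yellow between 0.104 and 0.256 m and y of new_2_c in the frame of lane_yellow between -0.008 and 0.008 m and z of new_2_c in the frame of lane_yellow between 0.027 and 0.037 m) and (x of new_3_c in the frame of lane_yellow between 0.104 and 0.256 m and y of new_3_c in the frame of lane_yellow between -0.008 and 0.008 m and z of new_3_c in the frame of lane_yellow between 0.027 and 0.037 m and angle between new_3_c's own z axis and vertical below 0.12 rad)) or ((y of bush_p_c in the frame of lane_red between -0.009 and 0.009 m and y of bush_q_c in the frame of lane_red between -0.009 and 0.009 m and y of bush_r_c in the frame of lane_red between -0.009 and 0.009 m and x of new_1_c in the frame of lane_red between 0.104 and 0.256 m and y of new_1_c in the frame of lane_red between -0.008 and 0.008 m and z of new_1_c in the frame of lane_red between 0.027 and 0.037 m and angle between each of new_1_c, new_2_c's own z axis and vertical below 0.12 rad and x of new_2_c in the frame of lane_red between 0.104 and 0.256 m and y of new_2_c in the frame of lane_red between -0.008 and 0.008 m and z of new_2_c in the frame of lane_red between 0.027 and 0.037 m) and (x of new_3_c in the frame of lane_red between 0.104 and 0.256 m and y of new_3_c in the frame of lane_red between -0.008 and 0.008 m and z of new_3_c in the frame of lane_red between 0.027 and 0.037 m and angle between new_3_c's own z axis and vertical below 0.12 rad))) and x of old_blue_1_c in the frame of lane_blue between 0.015 and 0.092 m and y of old_blue_1_c in the frame of lane_blue between -0.008 and 0.008 m and z of old_blue_1_c in the frame of lane_blue between 0.027 and 0.037 m and angle between each of old_blue_1_c, old_blue_2_c, old_yellow_1_c, old_yellow_2_c, old_red_1_c, old_red_2_c's own z axis and vertical below 0.12 rad and x of old_blue_2_c in the frame of lane_blue between 0.015 and 0.092 m and y of old_blue_2_c in the frame of lane_blue between -0.008 and 0.008 m and z of old_blue_2_c in the frame of lane_blue between 0.027 and 0.037 m and x of any of old_blue_1_c, old_blue_2_c in the frame of lane_blue below 0.036 m and x of old_yellow_1_c in the frame of lane_yellow between 0.015 and 0.092 m and y of old_yellow_1_c in the frame of lane_yellow between -0.008 and 0.008 m and z of old_yellow_1_c in the frame of lane_yellow between 0.027 and 0.037 m and x of old_yellow_2_c in the frame of lane_yellow between 0.015 and 0.092 m and y of old_yellow_2_c in the frame of lane_yellow between -0.008 and 0.008 m and z of old_yellow_2_c in the frame of lane_yellow between 0.027 and 0.037 m and x of any of old_yellow_1_c, old_yellow_2_c in the frame of lane_yellow below 0.036 m and x of old_red_1_c in the frame of lane_red between 0.015 and 0.092 m and y of old_red_1_c in the frame of lane_red between -0.008 and 0.008 m and z of old_red_1_c in the frame of lane_red between 0.027 and 0.037 m and x of old_red_2_c in the frame of lane_red between 0.015 and 0.092 m and y of old_red_2_c in the frame of lane_red between -0.008 and 0.008 m and z of old_red_2_c in the frame of lane_red between 0.027 and 0.037 m and x of any of old_red_1_c, old_red_2_c in the frame of lane_red below 0.036 m and x of bush_p_c in the frame of lane_yellow between -0.042 and -0.024 m and y of bush_p_c in the frame of lane_yellow between -0.009 and 0.009 m and angle between each of bush_p_c, bush_q_c, bush_r_c's own z axis and vertical below 0.15 rad and z of bush_p_c in the frame of lane_yellow between 0.008 and 0.017 m and x of bush_q_c in the frame of lane_red between -0.042 and -0.024 m and y of bush_q_c in the frame of lane_red between -0.009 and 0.009 m and z of bush_q_c in the frame of lane_red between 0.008 and 0.017 m and x of bush_r_c in the frame of lane_blue between -0.042 and -0.024 m and y of bush_r_c in the frame of lane_blue between -0.009 and 0.009 m and z of bush_r_c in the frame of lane_blue between 0.008 and 0.017 m); the robot touches nothing.
It fails at once if the mug is shoved more than 3 cm (distance of mug from where it was at the start of the episode above 0.03 m).
It fails at once if the brush is shoved more than 3 cm (distance of brush from where it was at the start of the episode above 0.03 m).
It fails at once if the wax jar is shoved more than 3 cm (distance of wax_jar from where it was at the start of the episode above 0.03 m).
Of new_1, new_2, new_3 only 2 to 3 are there at a start; the rules pass over those that are not, and their reading is None.
Of bush_p, bush_q, bush_r only 1 to 1 are there at a start; the rules pass over those that are not, and their reading is None.
At some moment in a run one of new_1, new_2, new_3, bush_p, bush_q, bush_r may be knocked a few centimetres aside while the robot is not near it.
It also fails if it takes over 210 s, if anything falls off the work surface, if the arm or the gripper's body presses on something with over 40 N, if the wrist force passes 120 N, or if a joint passes its speed limit or range.

## Working session

There is one attempt and no reset: what is moved stays moved. The work goes in short steps, each a Python script; the robot and the scene stay as the last script left them, time stands still between calls to the robot, and variables do not carry over. Pictures are saved under pics/ and viewed, at most 14 in all, crops included, and the job is handed in when it is done.

```bash
ls; mkdir -p pics; cat > h.py <<'E'
import numpy as np, cv2
from station import r, eoat, optics, close_job, models
from scipy.spatial.transform import Rotation as R
def snap(cam,fn=None):
    im=optics.snapshot(cam)
    if fn: cv2.imwrite('pics/'+fn,im[:,:,::-1])
    return im
E
python3 - <<'E'
from h import *
for c in ('top','side'):
    k=optics.get_calibration(c); print(c,k)
    snap(c,c+'0.png')
    for n in ['gauge','bush_p_c','lane_blue','lane_yellow','lane_red','old_blue_1_c','new_1_c','mug','brush','wax_jar']:
        print(n,[(np.round(d['at'],3).tolist(),round(d['confidence'],2)) for d in models.pinpoint(c,n)])
print(r.current_t(), r.current_tcp_rot())
E
```

```text
pics
top {'vfov': 56.57517142684057, 'cx': 329.738412169851, 'cy': 236.90246031343858, 'eye': array([0.35845037, 0.00253329, 1.25181489]), 'attitude': array([-0.69893543, -0.04544672,  0.04781415,  0.71213599])}
gauge [([0.596, -0.285, 0.078], 0.83), ([0.538, 0.342, 0.108], 0.29)]
bush_p_c [([0.461, -0.115, 0.085], 0.61)]
lane_blue [([0.458, -0.113, 0.087], 0.81)]
lane_yellow [([0.45, 0.076, 0.083], 0.63)]
lane_red [([0.456, -0.022, 0.078], 0.94)]
old_blue_1_c [([0.564, -0.107, 0.11], 0.8), ([0.451, 0.076, 0.079], 0.16)]
new_1_c [([0.443, 0.277, 0.105], 0.72), ([0.654, -0.104, 0.115], 0.66)]
mug [([0.487, -0.435, 0.077], 0.75), ([0.561, 0.084, 0.116], 0.17)]
brush [([0.508, 0.453, 0.077], 0.6), ([0.555, -0.431, 0.079], 0.18)]
wax_jar [([0.558, -0.429, 0.076], 0.57)]
side {'vfov': 42.89358838346233, 'cx': 315.3936986657915, 'cy': 229.9041167273214, 'eye': array([ 0.36531909, -0.87688475,  1.08657129]), 'attitude': array([ 0.93287581,  0.35482933, -0.02802822, -0.05525653])}
gauge [([0.593, -0.288, 0.082], 0.87)]
bush_p_c [([0.458, -0.266, 0.086], 0.21)]
lane_blue [([0.461, -0.112, 0.084], 0.56)]
lane_yellow [([0.448, 0.079, 0.082], 0.55)]
lane_red [([0.455, -0.018, 0.085], 0.93)]
old_blue_1_c [([0.562, -0.104, 0.112], 0.74)]
new_1_c [([0.442, 0.274, 0.108], 0.73)]
mug [([0.482, -0.432, 0.077], 0.63)]
brush [([0.511, 0.458, 0.082], 0.62)]
wax_jar [([0.553, -0.428, 0.081], 0.77)]
1.1 [ 1.47600576e-05  9.77419049e-01  2.11310204e-01 -7.47134037e-06]
```

View pics/top0.png

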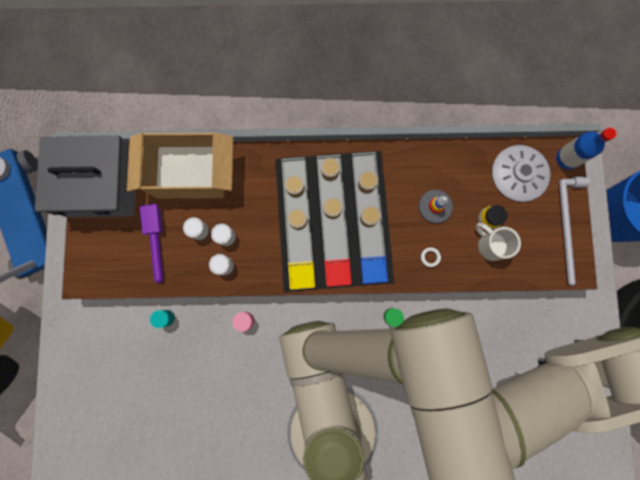

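View pics/side0.png

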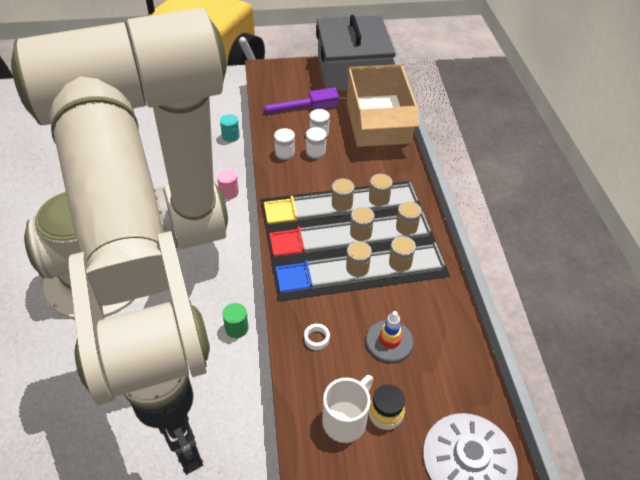

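```bash
cat >> h.py <<'E'
def down(th): return np.array([0,np.cos(th/2),np.sin(th/2),0])
def calR(k):
    w,x,y,z=k['attitude']; return R.from_quat([x,y,z,w]).as_matrix()
def px2w(k,uv,z,fish):
    """pixels (n,2) -> world points on plane z"""
    uv=np.atleast_2d(np.asarray(uv,float)); f=240/np.tan(np.radians(k['vfov']/2))
    d=(uv-[k['cx'],k['cy']])/f; rr=np.linalg.norm(d,axis=1)+1e-12
    s=np.sin(rr)/rr if fish else np.ones_like(rr); c=np.cos(rr) if fish else np.ones_like(rr)
    ray=np.c_[d[:,0]*s,-d[:,1]*s,-c]@calR(k).T
    return k['eye']+ray*((z-k['eye'][2])/ray[:,2])[:,None]
def w2px(k,P,fish):
    f=240/np.tan(np.radians(k['vfov']/2))
    p=(np.atleast_2d(P)-k['eye'])@calR(k); X,Y,Z=p[:,0],-p[:,1],-p[:,2]
    h=np.hypot(X,Y)+1e-12; q=np.arctan2(h,Z)/h if fish else 1/Z
    return np.c_[k['cx']+f*X*q,k['cy']+f*Y*q]
def wsnap(fn=None):
    k=optics.get_calibration('wrist'); return k,snap('wrist',fn)
def pin(cam,n): return [(np.round(d['at'],4).tolist(),round(d['confidence'],2)) for d in models.pinpoint(cam,n)]
E
python3 - <<'E'
from h import *
k=optics.get_calibration('top')
for n,uv,z in [('new',(195,229),.138),('new',(222,235),.138),('new',(221,265),.138),('bush',(431,257),.098),
  ('oy',(294,185),.141),('oy',(297,218),.141),('or',(331,169),.141),('or',(333,207),.141),('ob',(368,181),.141),('ob',(370,216),.141)]:
    print(n,px2w(k,[uv],z,0)[0].round(3))
t=r.current_t()
r.move_ptp([0.50,-0.24,0.36],down(0.05)); print(r.current_t()-t)
k,im=wsnap('w1.png'); print(k)
for n in ['gauge','bush_p_c','bush_q_c','bush_r_c','lane_blue','lane_red','old_blue_1_c']: print(n,pin('wrist',n))
E
```

```text
new [0.533 0.337 0.138]
new [0.516 0.269 0.138]
new [0.441 0.27  0.138]
bush [ 0.454 -0.265  0.098]
oy [0.641 0.086 0.141]
oy [0.556 0.079 0.141]
or [ 0.681 -0.009  0.141]
or [ 0.582 -0.012  0.141]
ob [ 0.648 -0.103  0.141]
ob [ 0.557 -0.105  0.141]
1.4667
{'vfov': 65.70646984690485, 'cx': 324.57204693471755, 'cy': 236.21576501279256, 'eye': array([ 0.57198719, -0.23664315,  0.48798227]), 'attitude': array([ 0.71705977, -0.10356604,  0.0989536 , -0.68213455])}
gauge [([0.5898, -0.2868, 0.0776], 0.7)]
bush_p_c [([0.4587, -0.112, 0.0784], 0.48)]
bush_q_c [([0.4582, -0.2594, 0.0889], 0.91)]
bush_r_c []
lane_blue [([0.4586, -0.1096, 0.0832], 0.78)]
lane_red [([0.4589, -0.0176, 0.0842], 0.67)]
old_blue_1_c [([0.5632, -0.1071, 0.1157], 0.79)]
```

View pics/w1.png

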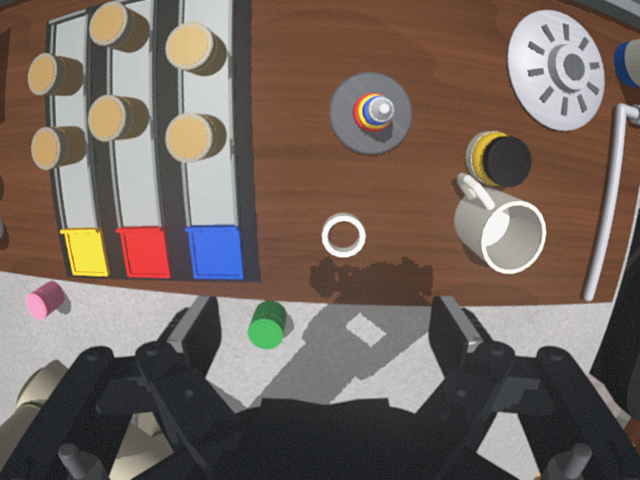

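```bash
cat >> h.py <<'E'
SH=0.08
def ell(k,mask,z,fish=1,near=None,rad=.05,hull=True):
    """circle fit in world plane z of the biggest blob (or the one near a world xy); returns xy, diameter"""
    cs,_=cv2.findContours(mask.astype(np.uint8),cv2.RETR_EXTERNAL,cv2.CHAIN_APPROX_NONE)
    out=[]
    for c in cs:
        if len(c)<25: continue
        if hull: c=cv2.convexHull(c)
        P=px2w(k,c[:,0,:].astype(float),z,fish)[:,:2]
        (cx,cy),rd=cv2.minEnclosingCircle((P*1000).astype(np.float32))
        ctr=np.array([cx,cy])/1000
        if near is None or np.linalg.norm(ctr-near)<rad: out.append((cv2.contourArea(c),ctr,2*rd))
    return max(out,key=lambda o:o[0])[1:] if out else None
def hsv(im): return cv2.cvtColor(im,cv2.COLOR_RGB2HSV).astype(int)
def lanes(k,im,fish=1):
    h=hsv(im); res={}
    for n,(a,b) in dict(yellow=(22,35),red=(0,6),blue=(105,125)).items():
        m=((h[...,0]>=a)&(h[...,0]<=b)&(h[...,1]>150)&(h[...,2]>90)).astype(np.uint8)
        m=cv2.morphologyEx(m,cv2.MORPH_OPEN,np.ones((3,3)))
        best=None
        cs,_=cv2.findContours(m,cv2.RETR_EXTERNAL,cv2.CHAIN_APPROX_NONE)
        for c in cs:
            if len(c)<20: continue
            P=px2w(k,c[:,0,:].astype(float),SH+.007,fish)[:,:2]
            rc=cv2.minAreaRect((P*1000).astype(np.float32))
            if abs(rc[0][0]-425)<40 and abs(rc[0][1])<180 and 45<min(rc[1]) and max(rc[1])<95: best=rc
        res[n]=best
    return res
E
python3 - <<'E'
from h import *
k=optics.get_calibration('wrist')
im=cv2.imread('pics/w1.png')[:,:,::-1].copy(); h=hsv(im)
w=(h[...,1]<60)&(h[...,2]>170)
print('bush',ell(k,w,SH+.018,near=[.456,-.262]))
g=(h[...,1]<60)&(h[...,2]>60)&(h[...,2]<150)
print('gauge',ell(k,g,SH+.010,near=[.594,-.286],rad=.03))
print(lanes(k,im))
r.move_ptp([0.47,-0.02,0.36],down(0.05)); k,im=wsnap('w2.png'); print(lanes(k,im)); 
for n in ['lane_blue','lane_red','lane_yellow']: print(n,pin('wrist',n))
E
```

```text
bush (array([ 0.45876486, -0.26181845]), 49.93366622924805)
gauge (array([ 0.59335529, -0.28406033]), 90.18321990966797)
{'yellow': ((415.0558776855469, 79.305419921875), (64.772705078125, 68.36783599853516), 4.517445087432861), 'red': ((420.9302673339844, -13.757946014404297), (65.6030502319336, 63.10117721557617), 4.55893087387085), 'blue': ((427.45458984375, -113.43279266357422), (65.25920104980469, 65.16018676757812), 4.184638500213623)}
{'yellow': ((415.19866943359375, 75.82019805908203), (64.5757827758789, 63.682640075683594), 4.023628234863281), 'red': ((421.12518310546875, -16.523090362548828), (65.14289093017578, 56.39143371582031), 4.037436008453369), 'blue': ((427.7335205078125, -115.80007934570312), (65.28218078613281, 64.9384765625), 2.19864821434021)}
lane_blue [([0.4562, -0.1125, 0.0801], 0.6)]
lane_red [([0.459, -0.0161, 0.0839], 0.7), ([0.5219, 0.2743, 0.1102], 0.25)]
lane_yellow [([0.4505, 0.073, 0.0816], 0.95)]
```

View pics/w2.png

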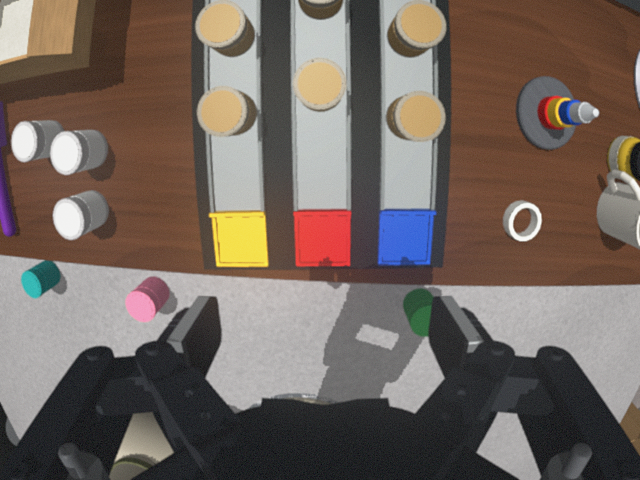

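```bash
cat >> h.py <<'E'
TH=0.067
def over(xy,z,th=TH,fast=True): 
    r.move_ptp([xy[0],xy[1],z],down(th))
def lin(xy,z,speed=.15): r.move_linear([xy[0],xy[1],z],speed=speed)
def st(): 
    print('t %.1f'%r.current_t(),'pos',r.current_ee_pos().round(4),'F',np.round(r.current_force(),1),'w %.3f'%r.current_grip_width(),'gf',np.round(r.current_gripper_force(),1))
E
python3 - <<'E'
from h import *
b=[.4582,-.2618]
over(b,.16,TH+np.pi/2); st()
lin(b,.093,.1); st(); eoat.gripper_close(20); st(); eoat.gripper_open()
lin(b,.15,.2); over(b,.15,TH); lin(b,.093,.1); st()
eoat.gripper_close(30); st()
lin(b,.25,.15); st()
over([.53,-.284],.25); k,im=wsnap('w3.png'); st()
E
```

```text
t 5.8 pos [ 0.4584 -0.2617  0.1603] F [-0.4  0.5  0.2] w 0.996 gf 0.0
t 6.6 pos [ 0.4585 -0.262   0.0936] F [-0.7 -0.8  0.2] w 1.000 gf 0.0
t 7.1 pos [ 0.4583 -0.2619  0.0936] F [-1.4  0.7  6.2] w 0.561 gf 20.2
t 10.1 pos [ 0.4584 -0.262   0.0934] F [0.2 0.2 0.1] w 1.002 gf 0.0
t 10.6 pos [ 0.4584 -0.262   0.0937] F [-0.8 -0.   5.2] w 0.541 gf 31.2
t 11.8 pos [ 0.4579 -0.2616  0.2491] F [ 0.6 -0.7 -0.2] w 0.540 gf 30.8
t 12.2 pos [ 0.5297 -0.2837  0.249 ] F [0.3 0.3 0.1] w 0.537 gf 30.8
```

View pics/w3.png

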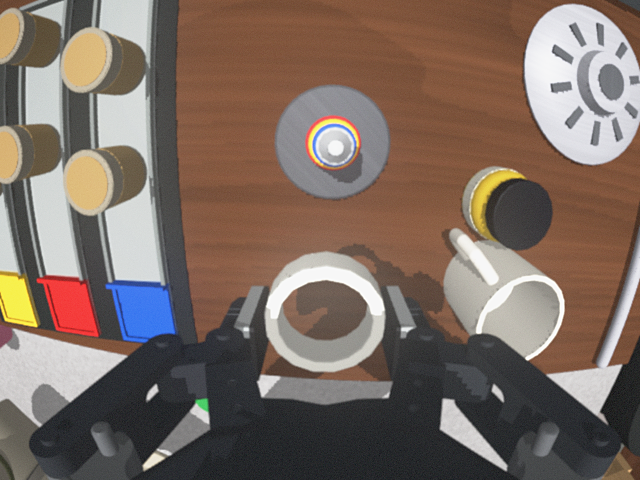

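```bash
python3 - <<'E'
from h import *
k=optics.get_calibration('wrist'); im=cv2.imread('pics/w3.png')[:,:,::-1].copy(); h=hsv(im)
g=((h[...,1]<70)&(h[...,2]>50)&(h[...,2]<150)).astype(np.uint8)
g[:, :270]=0; g[210:]=0; g[:,395:]=0
print('gauge foot',ell(k,g,SH+.010,near=[.594,-.286],rad=.03))
print('nose px->',px2w(k,[[336,147]],SH+.1,1), 'blue ring?',px2w(k,[[333,142]],SH+.028,1))
z=r.current_ee_pos()[2]
w=((h[...,1]<60)&(h[...,2]>200)).astype(np.uint8); w[:240]=0; w[:,:262]=0; w[:,390:]=0
print('bush top px circle', px2w(k,[[267,295],[384,295],[325,252],[325,267],[275,300],[376,300]],z+.0043,1), r.current_ee_pos())
E
```

```text
gauge foot (array([ 0.59239197, -0.28460284]), 90.20830535888672)
nose px-> [[ 0.59294733 -0.28485784  0.18      ]] blue ring? [[ 0.59308064 -0.28475403  0.108     ]]
bush top px circle [[ 0.54113484 -0.26101272  0.25326552]
 [ 0.54410356 -0.30441366  0.25326552]
 [ 0.55955649 -0.28136955  0.25326552]
 [ 0.55389009 -0.28175627  0.25326552]
 [ 0.53930961 -0.2640515   0.25326552]
 [ 0.54188164 -0.30165226  0.25326552]] [ 0.52968129 -0.28373589  0.24896552]
```

```bash
python3 - <<'E'
from h import *
g=np.array([.5925,-.2847])
over(g,.22); lin(g,.20,.1)
z=.20
while z>.1245:
    z-=.003; lin(g,z,.06); F=r.current_force(); print(round(z,4),np.round(F,1),np.round(r.current_ee_pos(),4))
    if abs(F[2])>6 or np.hypot(F[0],F[1])>10: break
E
```

```text
0.197 [-0.8  0.5 -0.2] [ 0.5924 -0.2848  0.1974]
0.194 [-0.4 -0.2 -0.7] [ 0.5925 -0.2847  0.1938]
0.191 [-0.3 -0.2 -0.1] [ 0.5924 -0.2846  0.1907]
0.188 [-0.1  0.2 -0.2] [ 0.5924 -0.2847  0.1877]
0.185 [ 0.3  0.2 -0.5] [ 0.5924 -0.2846  0.1848]
0.182 [ 0.1  0.2 -1.5] [ 0.5924 -0.2846  0.1817]
0.179 [-0.1  0.2  0.5] [ 0.5924 -0.2846  0.1788]
0.176 [ 0.1  0.4 -1.1] [ 0.5924 -0.2846  0.1758]
0.173 [-0.4 -0.4 -1.6] [ 0.5924 -0.2846  0.1727]
0.17 [-0.4  0.2 -0.5] [ 0.5924 -0.2847  0.1697]
0.167 [ 0.4  0.1 -1.1] [ 0.5924 -0.2847  0.1668]
0.164 [ 0.1 -0.1 -0.2] [ 0.5924 -0.2847  0.1637]
0.161 [ 0.2 -0.5 -0.1] [ 0.5924 -0.2847  0.1607]
0.158 [-0.5  0.1 -0.3] [ 0.5924 -0.2847  0.1578]
0.155 [0.1 1.  0.2] [ 0.5924 -0.2846  0.1547]
0.152 [ 0.1 -0.6  0.1] [ 0.5924 -0.2847  0.1518]
0.149 [ 0.7 -0.2 -1.2] [ 0.5924 -0.2846  0.1488]
0.146 [ 0.2 -0.1 -1.3] [ 0.5924 -0.2846  0.1457]
0.143 [-0.3 -0.1 -0.4] [ 0.5924 -0.2846  0.1428]
0.14 [-0.1 -0.2 -1. ] [ 0.5924 -0.2847  0.1397]
0.137 [-0.9  0.  -0.1] [ 0.5924 -0.2846  0.1367]
0.134 [ 0.4 -0.4 -1. ] [ 0.5924 -0.2847  0.1337]
0.131 [ 0.5  0.8 -0.8] [ 0.5924 -0.2846  0.1308]
0.128 [ 0.1  1.1 -1.5] [ 0.5924 -0.2847  0.1278]
0.125 [ 0.  -0.3  0.2] [ 0.5924 -0.2846  0.1248]
0.122 [ 0.1  0.6 -0.9] [ 0.5925 -0.2847  0.1219]
```

```bash
python3 - <<'E'
from h import *
eoat.gripper_open(); r.sleep(.5); st()
g=[.5925,-.2847]
lin(g,.25,.2); lin([.50,-.285],.27,.3)
k,im=wsnap(); c=im[60:300,200:480]; 
snap('side'); s=optics.snapshot('side')[280:380,340:440]
out=np.hstack([cv2.resize(c,(560,480)),cv2.resize(s,(240,240)).repeat(1,0) if 0 else cv2.copyMakeBorder(cv2.resize(s,(240,240)),0,240,0,0,cv2.BORDER_CONSTANT)])
cv2.imwrite('pics/g1.png',out[:,:,::-1]); cv2.imwrite('pics/g1full.png',im[:,:,::-1])
for n in 'pqr': print(pin('wrist',f'bush_{n}_c'),pin('side',f'bush_{n}_c'))
E
```

```text
t 20.4 pos [ 0.5925 -0.2847  0.122 ] F [-0.5  0.7  0.4] w 1.006 gf 0.0
[] []
[] [([0.5937, -0.2897, 0.1181], 0.62)]
[([0.4506, 0.0742, 0.0794], 0.44)] [([0.6542, -0.1084, 0.1139], 0.64), ([0.4828, -0.4268, 0.079], 0.61)]
```

View pics/g1.png

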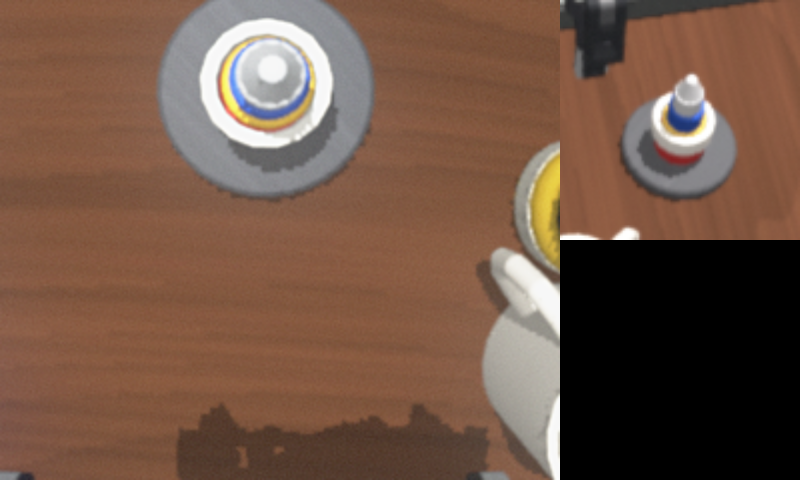

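```bash
python3 - <<'E'
from h import *
g=[.5925,-.2847]
lin(g,.25,.3); lin(g,.1283,.12); eoat.gripper_close(30); st()
lin(g,.25,.15); st()
d=[.4213,-.0195]
over(d,.25); lin(d,.115,.15)
for z in (.109,.107,.1055,.1045,.1035,.1025):
    lin(d,z,.05); F=r.current_force(); print(z,np.round(F,1))
    if F[2]>4: break
eoat.gripper_open(); lin(d,.25,.2); lin([.36,-.02],.30,.3)
k,im=wsnap('d1.png'); st(); print(pin('wrist','bush_q_c'))
print(lanes(k,im))
h=hsv(im); w=(h[...,1]<60)&(h[...,2]>170); print(ell(k,w,SH+.021,near=d,rad=.03))
E
```

```text
t 24.2 pos [ 0.5926 -0.2847  0.129 ] F [-1.   0.1  4.7] w 0.540 gf 31.0
t 25.2 pos [ 0.5922 -0.2845  0.2488] F [ 0.1 -0.7 -1.5] w 0.541 gf 30.8
0.109 [ 0.1  0.3 -1.7]
0.107 [-0.3  0.6 -0.8]
0.1055 [-1.   0.5  5.5]
t 30.0 pos [ 0.36  -0.02   0.299] F [-0.6 -0.4 -0.1] w 1.003 gf 0.0
[]
{'yellow': ((416.5043640136719, 76.39613342285156), (66.633056640625, 66.76832580566406), 2.814162015914917), 'red': ((422.2235412597656, -18.1949405670166), (65.85021209716797, 58.96595764160156), 4.15389347076416), 'blue': ((428.20880126953125, -116.80329132080078), (67.19351959228516, 65.92827606201172), 3.577239751815796)}
(array([ 0.42173746, -0.01888394]), 47.67765426635742)
```

View pics/d1.png

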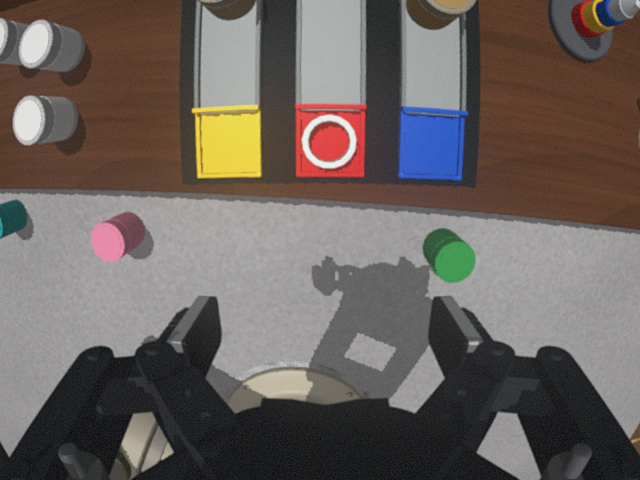

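```bash
cat >> h.py <<'E'
ex=np.array([np.cos(TH),np.sin(TH)]); ey=np.array([-ex[1],ex[0]])
O={'red':np.array([.4217,-.0194])+.033*ex}; O['yellow']=O['red']+.095*ey; O['blue']=O['red']-.095*ey
def L(c,x,y=0): return O[c]+x*ex+y*ey
def inL(c,p): d=np.asarray(p)[:2]-O[c]; return np.array([d@ex,d@ey])
def tins(k,im,kind,z,lo=36,hi=62):
    h=hsv(im)
    if kind=='old': m=(h[...,0]>10)&(h[...,0]<22)&(h[...,1]>60)&(h[...,2]>185)
    else: m=(h[...,1]<35)&(h[...,2]>215)
    m=cv2.morphologyEx(m.astype(np.uint8),cv2.MORPH_OPEN,np.ones((5,5)))
    cs,_=cv2.findContours(m,cv2.RETR_EXTERNAL,cv2.CHAIN_APPROX_NONE); out=[]
    for c in cs:
        if len(c)<25: continue
        P=px2w(k,cv2.convexHull(c)[:,0,:].astype(float),z,1)[:,:2]
        (x,y),rd=cv2.minEnclosingCircle((P*1000).astype(np.float32))
        if lo<2*rd<hi: out.append((x/1000,y/1000,2*rd))
    return out
E
python3 - <<'E'
from h import *
over([.55,-.02],.40); k,im=wsnap('o1.png')
for t in tins(k,im,'old',SH+.061): 
    c=min(O,key=lambda c:abs(inL(c,t)[1])); print(c,inL(c,t).round(4),np.round(t,3))
print('new',np.round(tins(k,im,'new',SH+.058),3)); st()
E
```

```text
blue [ 0.1012 -0.0006] [ 0.562 -0.106 41.27 ]
yellow [ 0.1097 -0.0029] [ 0.558  0.082 41.252]
red [ 0.1315 -0.0013] [ 5.8600e-01 -1.0000e-02  4.0808e+01]
blue [ 0.1933 -0.0035] [ 0.654 -0.102 41.125]
yellow [ 0.1977 -0.0023] [ 0.646  0.089 40.569]
new [[ 0.446  0.277 48.034]
 [ 0.522  0.273 47.899]
 [ 0.54   0.344 47.641]]
t 31.0 pos [ 0.5494 -0.02    0.3993] F [-0.2 -0.3 -0.4] w 1.000 gf 0.0
```

```bash
cat >> h.py <<'E'
ZG=.122
def pull(c,x0,x1,y=-.001):
    over(L(c,x0,y),.20); lin(L(c,x0,y),ZG,.2); eoat.gripper_close(40); F=np.round(r.current_force(),1)
    w=r.current_grip_width(); lin(L(c,x0,y),ZG+.003,.05); lin(L(c,x1,y),ZG+.003,.15); F2=np.round(r.current_force(),1)
    lin(L(c,x1,y),ZG+.0005,.05); F3=np.round(r.current_force(),1); eoat.gripper_open(); lin(L(c,x1,y),.20,.25)
    print(c,x1,'w %.3f'%w,F,F2,F3,'t %.1f'%r.current_t())
E
python3 - <<'E'
from h import *
pull('blue',.1012,.0265); pull('blue',.1933,.0775)
E
```

```text
blue 0.0265 w 0.547 [-0.6  1.7  6.8] [ 0.4 -1.  -1.8] [-2.5 -0.   9.1] t 34.9
blue 0.0775 w 0.550 [-0.4  0.1  6.8] [ 0.2  0.1 -2. ] [-3.3  0.7  8.8] t 38.9
```

```bash
python3 - <<'E'
from h import *
pull('red',.1315,.0265); pull('red',.231,.0775)
pull('yellow',.1097,.0265); pull('yellow',.1977,.0775)
over([.45,-.02],.40); k,im=wsnap('o2.png')
for t in tins(k,im,'old',SH+.061): 
    c=min(O,key=lambda c:abs(inL(c,t)[1])); print(c,inL(c,t).round(4),np.round(t,3))
print('new',np.round(tins(k,im,'new',SH+.058),3)); st()
E
```

```text
red 0.0265 w 0.554 [-1.3 -0.7  6.3] [-1.   0.6 -1.9] [-1.7 -0.8  9.4] t 42.7
red 0.0775 w 0.550 [-0.8 -1.3  6.2] [-0.1  0.2 -1.8] [-2.7 -0.3  9.2] t 47.1
yellow 0.0265 w 0.551 [-0.2 -1.5  6.2] [ 0.6  1.2 -1.4] [-3.1 -0.6  9.9] t 50.7
yellow 0.0775 w 0.552 [-1.2 -0.   6.3] [ 0.2 -0.4 -0.6] [-2.3 -0.1  8.5] t 54.8
blue [ 0.0273 -0.0011] [ 0.488 -0.111 38.929]
yellow [ 0.0269 -0.    ] [ 0.475  0.079 41.146]
red [ 0.0273 -0.0006] [ 4.8200e-01 -1.6000e-02  4.0988e+01]
blue [ 0.0784 -0.0009] [ 0.539 -0.108 40.06 ]
yellow [0.0781 0.0001] [ 0.526  0.083 40.724]
red [ 0.0822 -0.0004] [ 5.3700e-01 -1.2000e-02  4.0708e+01]
new [[ 0.445  0.277 44.699]
 [ 0.523  0.273 45.192]
 [ 0.54   0.345 42.247]]
t 55.8 pos [ 0.4503 -0.0197  0.3981] F [ 1.   0.1 -0.4] w 1.001 gf 0.0
```

View pics/o2.png

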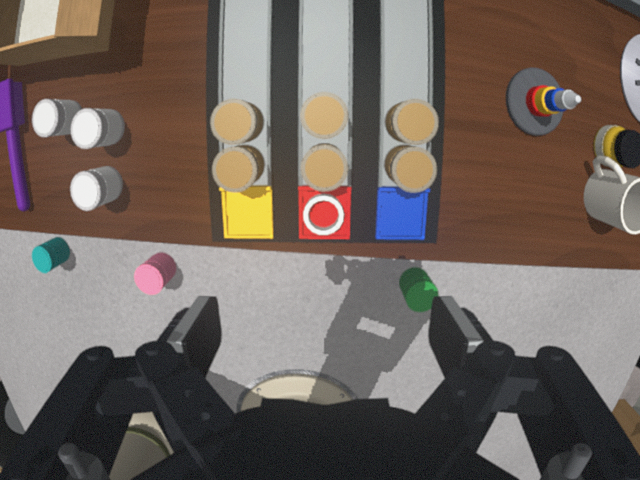

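```bash
cat >> h.py <<'E'
def look_new(x=.43,y=.25,z=.36):
    over([x,y],z); k,im=wsnap('n%d.png'%int(r.current_t()))
    return [t for t in tins(k,im,'new',SH+.058) if .15<t[1]<.42 and .38<t[0]<.62]
def pick(p,th):
    over(p,.21,th); r.move_linear([p[0],p[1],.119],speed=.2); eoat.gripper_close(40)
    print('grip',r.current_grip_width(),np.round(r.current_force(),1)); lin(p,.25,.25)
def place(c,x,y=-.0007):
    q=L(c,x,y); over(q,.25); lin(q,.14,.25)
    for z in (.134,.130,.127,.125,.1235,.122,.121):
        lin(q,z,.06); F=np.round(r.current_force(),1)
        if F[2]>5: break
    print('place',x,z,F); eoat.gripper_open(); lin(q,.25,.25); print('t %.1f'%r.current_t())
E
python3 - <<'E'
from h import *
k=optics.get_calibration('top'); print('box front',[px2w(k,[[190,197]],z,0)[0].round(3) for z in (.08,.14,.2)])
n=look_new(); print(np.round(n,3))
p=min(n,key=lambda t:t[0])[:2]
if abs(p[0]-.445)<.01 and len(n)==3:
    pick(p,TH); place('red',.134)
E
```

```text
box front [array([0.629, 0.37 , 0.08 ]), array([0.615, 0.351, 0.14 ]), array([0.601, 0.332, 0.2  ])]
[[ 0.446  0.277 47.582]
 [ 0.522  0.273 48.019]
 [ 0.54   0.344 47.952]]
grip 0.5513886308476588 [-1.5 -1.   6.7]
place 0.134 0.1235 [-4.4 -0.2 12.1]
t 63.5
```

```bash
python3 - <<'E'
from h import *
n=look_new(); print(np.round(n,3))
p=min(n,key=lambda t:abs(t[0]-.522)+abs(t[1]-.273))[:2]
if abs(p[0]-.522)+abs(p[1]-.273)<.01:
    try: pick(p,TH+np.pi/2)
    except r.Unreachable: print('flip'); pick(p,TH-np.pi/2)
    place('red',.185)
    n=look_new(); print(np.round(n,3))
E
```

```text
[[ 0.522  0.273 48.324]
 [ 0.54   0.344 48.167]]
grip 0.5487329803285012 [-1.7 -1.6  6.6]
place 0.185 0.1235 [-3.8  1.2  9.7]
t 72.0
[[ 0.54   0.344 48.497]]
```

```bash
python3 - <<'E'
from h import *
pick([.540,.344],TH); place('red',.235)
over([.50,-.02],.40); k,im=wsnap('f1.png')
for s,kk in (('old',.061),('new',.061)):
  for t in tins(k,im,s,SH+kk):
    c=min(O,key=lambda c:abs(inL(c,t)[1])); print(s,c,inL(c,t).round(4),round(t[2]))
h=hsv(im); w=(h[...,1]<60)&(h[...,2]>170); print('bush',inL('red',ell(k,w,SH+.021,near=[.4217,-.019],rad=.03)[0])); st()
E
```

```text
grip 0.5531916560468048 [-1.  -1.6  6.9]
place 0.235 0.1235 [-3.7  0.4  9.3]
t 80.3
old blue [ 0.0268 -0.0012] 41
old yellow [0.0265 0.    ] 41
old red [ 0.0266 -0.0006] 41
old blue [ 0.0777 -0.0011] 41
old yellow [0.0776 0.0002] 41
old red [ 0.0819 -0.0005] 41
old yellow [0.2233 0.1881] 55
new red [0.1343 0.    ] 52
new blue [ 0.1908 -0.3078] 43
new red [ 0.1852 -0.0002] 51
new red [ 0.2362 -0.0004] 51Traceback (most recent call last):
  File "<stdin>", line 7, in <module>
TypeError: 'NoneType' object is not subscriptable
```

View pics/f1.png

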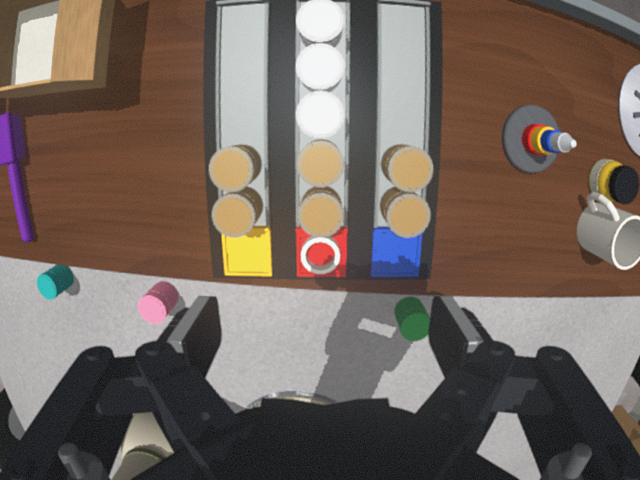

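```bash
python3 - <<'E'
from h import *
st(); print(close_job())
E
```

```text
t 81.3 pos [ 0.5008 -0.0201  0.3982] F [ 0.3  0.  -0.1] w 1.003 gf 0.0
the job is handed in; nothing more can be done
None
```

I handed the job in at about 81 s, but no verdict came back. The bush read red on the gauge and lies in the red dish, all three rows are faced up, and the three new tins stand behind the older ones in the red lane.

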